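# Change jobs on the hand-pumped model lift

## Robot

A 6-joint arm with a two-finger parallel gripper is mounted at the origin on the work surface. World frame = base frame: x ahead of the robot, y to its left, z up, the work surface at z = 0. Lengths are in m, angles in rad, forces in N, time in s.
With the tool pointing down it reaches from about 0.275 to 0.85 m from the base axis. Payload 5.2 kg.
Tool frame: the origin (TCP) lies between the finger pads; the fingertips stand 17 mm ahead of it and the grasp point (between the pads) lies 2 mm behind it (ctrl.tip_reach is the z of the fingertips in the tool frame, in m); z points along the fingers, y is the line along which they close (so a half turn about z gives the same grasp; the last joint's range is limited). The gripper opens to 85 mm and grips with 20 to 120 N. Pads are 22 mm wide; open, the fingers measure 114 mm over their backs; the gripper's body (76 mm by 85 mm) begins 54 mm behind the grasp point. The pads swing forward as they close: fully open they stand 13 mm farther back than shut.
Start: joints at [-1.426, 0.259, 1.535, -0, 1.348, -0.203], TCP at [0.187, -0.517, 0.248] pointing down, gripper open.
Joint ranges: [-3.14, 3.14], [-0.91, 2.08], [0.19, 2.58], [-1.22, 4.36], [0.22, 2.71], [-3.12, 3.12]. Speed limits (rad/s): [2.57, 2.57, 3.14, 3.14, 3.14, 3.14].

## Interface

Orientations are given as a 3x3 rotation matrix whose columns are the frame's x, y, z axes.
In Python, from station import ctrl, cams gives the robot as it stands. Calls block until the motion is done:
- ctrl.move_pose(position, orientation): joint-space move of the TCP to a pose.
- ctrl.move_l(position, feed=0.15, rotation=None, f_stop=None): straight line of the TCP; rotation=None keeps the orientation; feed is the mean speed in m/s. With f_stop (N) it stops when the force on the tool has changed by that much, and returns True; else False.
- ctrl.movej(angles): joint-space move.
- ctrl.set_gripper(opening, effort=None): finger opening in m; effort is the grip in N (None keeps the last); returns when the fingers have stopped.
- ctrl.sleep(seconds).
- ctrl.solve_ik(position, orientation): joint angles nearest the present ones, or None.
- ctrl.get_state(): the state.
- cams.capture(name): name is "side" or "top" or "wrist"; returns the picture (384x512x3 uint8, red, green, blue); there is no depth.
- cams.camera_model(name): a dict with "mtx" (3x3 intrinsics, pixels), "k1" (the pictures are not rectified: a ray, as slopes to the right and down, at radius r is drawn at 1 + k1 r^2 times it, then the intrinsics apply), "view" (4x4, takes a point from world to camera coordinates); the wrist camera has in their place "T_tool_cam" (4x4, takes a point from camera to tool coordinates, whose origin is the TCP and whose axes are the flange's). Camera axes: x right, y down, z forward; pixel columns grow to the right and rows downward; lengths in m; the calibration is good to about 2 mm. A picture is of the moment at which its call begins: read the wrist's pose just before it. camera_model takes no time and is no camera call.
A pose or a line that the arm cannot do raises ctrl.Unreachable and nothing moves.
- ctrl.finish_job(): hands the job in; it is judged then, once.
The state is a dict: "t": time; "qpos": joint angles; "joint_vel": joint speeds; "joint_torque": joint torques, N m; "position": TCP position; "tool_rot": TCP orientation; "force": force on the tool from outside, world axes, zero at the start; "ft_torque": the same for the moment, N m; "width": finger opening in m; "finger_force": force on a finger pad.
Only numpy, scipy, OpenCV 4.12 (cv2) and the standard library are available. Lean on these libraries where they do the work, as an engineer would, in place of code of your own. Each camera call takes 0.05 s, during which the arm holds its last target. There are 200 camera calls.

## Task

Change over the job on the hand-pumped lift: take the tan aircraft fuselage half off the cradle and lay it flat, dome up, in the shallow grey tray, then set the grey battleship hull upright in the empty cradle, between its four rubber lips and centred lengthwise. With the hull aboard, push the sprung lever down with full strokes, letting it come all the way up between strokes, until the platform is fully up against its stop. Leave the lever up, and do not disturb the jar, the tweezers or the brass bender.

Things in the scene. Friction and masses are not known exactly. Their poses are not given: they have to be found in the camera images.
- fuselage: tan plastic aircraft fuselage half, a smooth half-round shape 180 x 46 x 23 mm, split face down; starts on the lift's cradle. Origin on the flat underside at mid length; x to the nose, z up through the dome. Sides are upright for the lowest 11 mm. A flat half tail fin, 3 mm thick, sticks out 38 mm to the +y side at x = -64 to -90 mm. 0.12 kg.
- hull: grey half-built battleship hull, 190 mm long, 44 mm wide amidships (x = -30 to 30 mm, upright sides), deck 34 mm above the flat keel, bridge block 20 mm wide on mid deck up to 54 mm. Stands upright on the desk. Origin under the keel at mid length; x to the pointed bow, z up. 0.22 kg.
- tray: shallow grey open tray standing fixed on the desk, 240 x 140 mm outside, 22 mm high, walls and floor 5 mm. Origin under its centre; x along its length.
- cradle (a point): centre of the top of the lift's platform, an aluminium plate 190 x 60 mm on a grey steel base; rises with it. x along its length, z up; pump lever on the -y side. Height 86 mm + joint lift. Four black rubber lips, 16 mm long, 12 mm high, at x = +-50 mm leave a 52 mm gap (y = -26 to 26 mm) for the job, set in lengthwise; plate bare at x = -42 to 42 mm.
- lift (a joint): platform height over its lowest position, 0 to 0.044 m; 0.044 is against the top stop. Friction holds it. A ratchet raises it about 12 mm on each full down-stroke of the lever (the first may give more or less; up-strokes nothing): 3 or 4 strokes are needed. At the stop the lever goes solid, perhaps just short of fully down.
- pump (a joint): pump lever angle: 0 = fully up (sprung there, rests there when let go), 0.70 rad = fully down. It takes about 2 to 8 N on the grip.
- pump_grip (a point): centre of the top face of the lever's black rubber grip, a flat pad 34 mm wide and 66 mm along the lever, 150 mm from the pivot; push here from above with closed fingertips. Its y axis runs along the cradle's y; about 132 mm high when up, 30 mm when fully down.
- pump_pivot (a point): the lever's pivot, fixed in the base, 55 mm high, 58 mm to the -y side of the cradle's centre line; axes parallel to the cradle's. The lever swings in the y-z plane through it, grip on the -y side; the line from pivot to grip stands 0.50 rad above level when up, 0.20 rad below level when fully down.
- jar: small blue glass jar with a steel lid, 60 mm across and 75 mm high; bystander. Origin under its centre.
- tweezers: chrome steel tweezers lying flat, 130 mm long, 21 mm wide, 9 mm high; bystander. Origin under the middle; x along it.
- bender: brass photo-etch bending tool, 60 x 100 mm plate with a clamp bar and knob, 30 mm high; bystander. Origin under its centre.
Things that resemble listed ones, but are neither listed nor needed, are in the scene too. Of the things like the fuselage, leave any that is green; of the rest the smaller one is meant.

How it is judged:
By the outcome, as a careful person would: the job done as asked, in the order asked, and still so for the second after the job is handed in, with the robot touching nothing.
It also fails if it takes over 72 s, if anything falls off the work surface, if the arm or the gripper's body presses on something with over 40 N, if the wrist force passes 120 N, or if a joint passes its speed limit or range.

## Working session

There is one attempt and no reset: what is moved stays moved. The work goes in short steps, each a Python script; the robot and the scene stay as the last script left them, time stands still between calls to the robot, and variables do not carry over. Pictures are saved under pics/ and viewed, at most 10 in all, crops included, and the job is handed in when it is done.

```bash
mkdir -p pics; ls
cat > h.py <<'E'
import numpy as np, cv2
from station import ctrl, cams
def ray(cam,uv):
    m=cams.camera_model(cam); K=np.array(m["mtx"]);k1=m["k1"]
    uv=np.atleast_2d(np.array(uv,float)); d=np.c_[(uv[:,0]-K[0,2])/K[0,0],(uv[:,1]-K[1,2])/K[1,1]]
    s=d.copy()
    for _ in range(20): s=d/(1+k1*(s**2).sum(1,keepdims=True))
    if "view" in m: T=np.linalg.inv(np.array(m["view"]))
    else:
        st=ctrl.get_state(); W=np.eye(4);W[:3,:3]=st["tool_rot"];W[:3,3]=st["position"];T=W@np.array(m["T_tool_cam"])
    v=np.c_[s,np.ones(len(s))]@T[:3,:3].T
    return T[:3,3],v
def onz(cam,uv,z):
    o,v=ray(cam,uv); return o+v*((z-o[2])/v[:,2:3])
def proj(cam,P):
    m=cams.camera_model(cam);K=np.array(m["mtx"]);V=np.array(m["view"])
    p=np.atleast_2d(P)@V[:3,:3].T+V[:3,3]; s=p[:,:2]/p[:,2:]; s=s*(1+m["k1"]*(s**2).sum(1,keepdims=True))
    return s*[K[0,0],K[1,1]]+[K[0,2],K[1,2]]
def down(a): # tool down; finger closing line (tool y) at world angle a
    y=np.array([np.cos(a),np.sin(a),0]);z=np.array([0,0,-1.]);return np.c_[np.cross(y,z),y,z]
def save(n,im): cv2.imwrite("pics/"+n+".png",cv2.cvtColor(im,cv2.COLOR_RGB2BGR))
E
python3 - <<'E'
from h import *
for c in("top","side"):
    im=cams.capture(c);np.save(c,im);save(c,cv2.resize(im,(768,576)))
    m=cams.camera_model(c);print(c,m["k1"],np.linalg.inv(np.array(m["view"])).round(3).tolist())
E
```

```text
pics
top 0.051620976841192094 [[0.005, -0.988, 0.152, 0.401], [-1.0, -0.005, -0.002, 0.011], [0.003, -0.152, -0.988, 1.207], [0.0, 0.0, 0.0, 1.0]]
side -0.059271101775707574 [[-0.999, -0.031, 0.037, 0.516], [-0.048, 0.535, -0.844, 0.689], [0.006, -0.845, -0.535, 0.525], [0.0, 0.0, 0.0, 1.0]]
```

View pics/top.png

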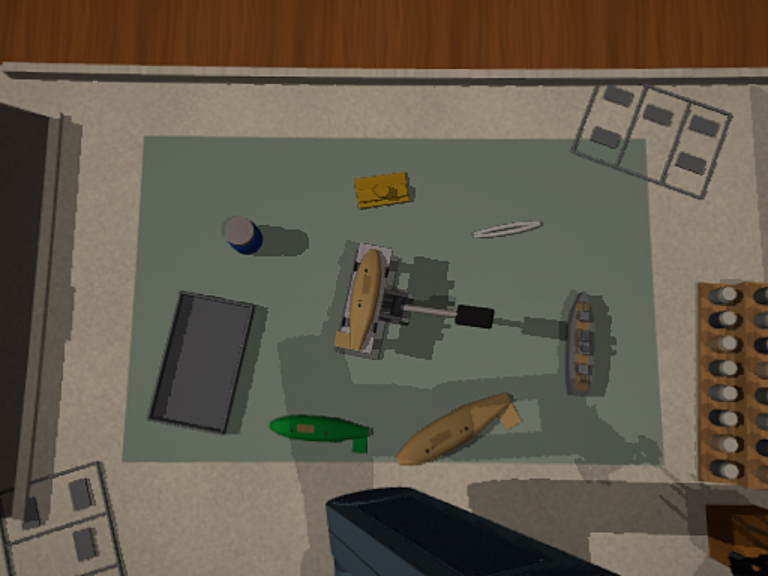

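View pics/side.png

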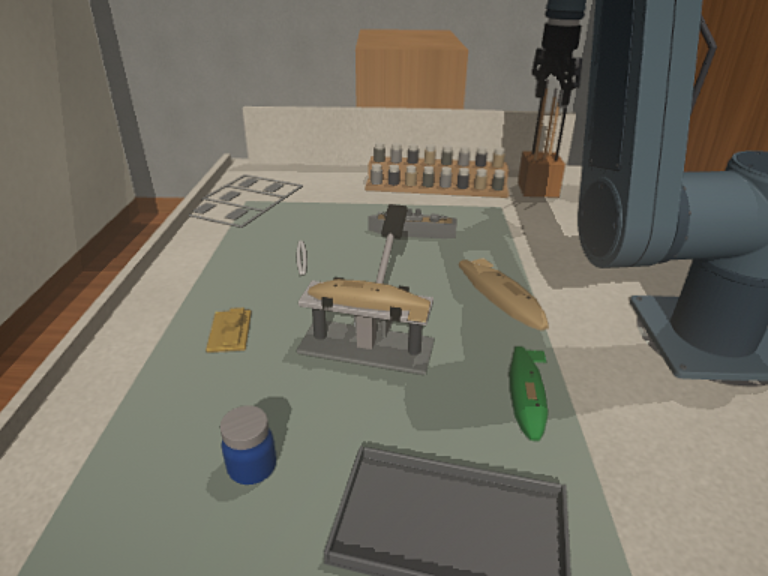

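```bash
cat > m.py <<'E'
from h import *
im=np.load("top.npy");hsv=cv2.cvtColor(im,cv2.COLOR_RGB2HSV)
def comps(mask,amin):
    n,l,s,c=cv2.connectedComponentsWithStats(mask.astype(np.uint8))
    return [(l==i,s[i],c[i]) for i in range(1,n) if s[i][4]>amin]
def rect(mask,z):
    ys,xs=np.nonzero(mask);P=onz("top",np.c_[xs,ys],z)[:,:2]
    return cv2.minAreaRect((P*1000).astype(np.float32)),P.mean(0)
H,S,V=[hsv[...,i].astype(int) for i in range(3)]
tan=(H>8)&(H<24)&(S>80)&(V>90); tan[:75]=0;tan[320:]=0;tan[:,440:]=0
for m,s,c in comps(tan,100): print("tan",s,c.round(),rect(m,.095 if 220<c[0]<262 and 150<c[1]<250 else .01))
gray=(S<28)&(V<110)&(V>35); gray[:90]=0;gray[320:]=0
for m,s,c in comps(gray,150): print("gray",s,c.round(),rect(m,0.02))
blk=(V<35);blk[:90]=0;blk[240:]=0
for m,s,c in comps(blk,60): print("blk",s,c.round(),rect(m,.132))
E
python3 m.py
python3 - <<'E'
from h import *
im=np.load("top.npy")
a=cv2.resize(im[150:250,210:340],None,fx=3.6,fy=3.6,interpolation=cv2.INTER_CUBIC)
b=cv2.resize(im[180:280,365:425],None,fx=3.6,fy=3.6,interpolation=cv2.INTER_CUBIC)
save("crop1",np.hstack([a,b]))
E
```

```text
tan [236 115  37  24 559] [253. 125.] (((782.8175048828125, 26.239032745361328), (58.882957458496094, 98.6556396484375), 8.754569053649902), array([0.78491545, 0.02917064]))
tan [223 166  29  68 889] [240. 202.] (((557.3543701171875, 58.65079879760742), (46.75043487548828, 181.90994262695312), 72.96721649169922), array([0.5509135 , 0.05957108]))
tan [ 264  262   76   48 1116] [300. 286.] (((332.3357238769531, -106.9595718383789), (47.00830078125, 232.7122802734375), 28.514245986938477), array([ 0.32978094, -0.10206012]))
tan [333 269  15  17 140] [340. 278.] (((352.7314453125, -209.8040313720703), (35.33968734741211, 33.70143127441406), 33.13383483886719), array([ 0.35188699, -0.21206106]))
gray [380  90 103  43 388] [431. 110.] (((870.1132202148438, -482.873046875), (263.1753845214844, 135.13037109375), 69.51822662353516), array([ 0.82849792, -0.48111633]))
gray [451 101  20  15 170] [460. 108.] (((833.3272705078125, -565.1707763671875), (48.35732650756836, 29.506317138671875), 69.87281036376953), array([ 0.83365548, -0.56509287]))
gray [223 167  53  73 740] [254. 207.] (((546.86334
[... 657 characters left out ...]
k [110 196  14  44  87] [116. 218.] (((504.5833435058594, 368.15069580078125), (5.977024078369141, 111.10468292236328), 77.91363525390625), array([0.50260003, 0.36877875]))
blk [304 203  25  16 322] [316. 211.] (((523.2749633789062, -133.90150451660156), (61.91730880737305, 33.777523040771484), 83.09637451171875), array([ 0.5233523, -0.1342273]))
blk [473 208  10  11  64] [477. 214.] (((518.9290771484375, -534.0526733398438), (25.219823837280273, 20.65974998474121), 8.001863479614258), array([ 0.51835062, -0.53336323]))
blk [503 225   9  11  72] [507. 230.] (((478.9289855957031, -603.5335693359375), (19.11350440979004, 25.245136260986328), 84.972412109375), array([ 0.47818506, -0.60377877]))
```

View pics/crop1.png

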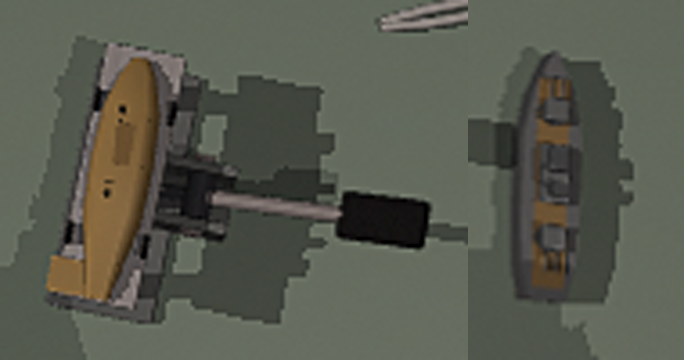

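Three candidates for the fuselage (768x576 px picture): tan on the cradle (365,300), about 180 mm long; tan on the desk (455,430), about 233 mm; green (320,428). The one on the cradle is meant, being the smaller non-green one, and the crop confirms it, with its nose to +x and its fin to +y. In the right half of the crop, the grey hull's bow also points to +x. Next I'll get a close wrist view.

Run:
```python
from h import *
m=cams.camera_model("wrist");T=np.array(m["T_tool_cam"]);print(T.round(3).tolist(),m["mtx"],ctrl.tip_reach)
a=np.radians(83.); c=np.array([.548,.04,.40])
for aa in (a,a-np.pi):
    print(aa,ctrl.solve_ik(c,down(aa)))
aa=min((a,a-np.pi),key=lambda q:abs(ctrl.solve_ik(c,down(q))[5]))
R=down(aa); p=c-R@[T[0,3],T[1,3],0]; 
ctrl.move_pose(p,R); s=ctrl.get_state(); im=cams.capture("wrist"); np.save("w1",im);save("w1",cv2.resize(im,(768,576)))
print(s["position"],s["t"],aa)
top=cams.capture("top");np.save("top2",top)
```

```text
[[-0.0, -0.946, -0.325, 0.083], [1.0, -0.001, 0.002, 0.0], [-0.002, -0.325, 0.946, -0.126], [0.0, 0.0, 0.0, 1.0]] [[265.80096333   0.         251.78962068]
 [  0.         265.80096333 194.83564921]
 [  0.           0.           1.        ]] 0.017
1.4486232791552935 [-1.30182121e-01  2.03704740e-01  1.24492675e+00 -4.44089210e-16
  1.69296116e+00 -1.57880540e+00]
-1.6929693744344996 [-1.30182121e-01  2.03704740e-01  1.24492675e+00 -4.44089210e-16
  1.69296116e+00  1.56278725e+00]
[0.46556678 0.04956012 0.39970641] 2.4167 -1.6929693744344996
```

View pics/w1.png

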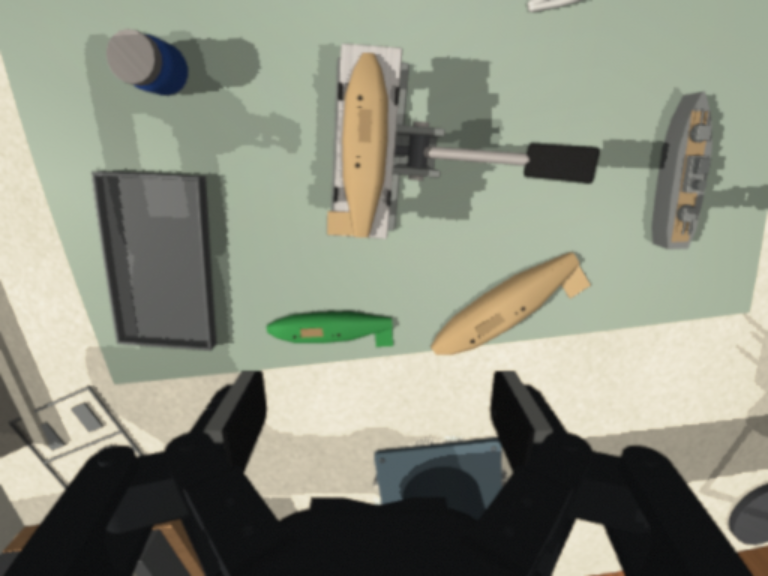

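The wrist view shows the fuselage from its nose (369,54) to its tail (362,236), with the fin at (340,222). The plate corners are at (341,44), (402,48), (330,237) and (386,238), the grip at (562,163), the hull at (685,170) and the tray at (158,260).

```bash
cat > m2.py <<'E'
from h import *
im=np.load("w1.npy");hsv=cv2.cvtColor(im,cv2.COLOR_RGB2HSV);H,S,V=[hsv[...,i].astype(int) for i in range(3)]
def W(p,z): return onz("wrist",np.array(p)*2/3.,z)[:,:2]
def comp(mask,u,v):
    n,l=cv2.connectedComponents(mask.astype(np.uint8)); return l==l[int(v*2/3),int(u*2/3)]
def ang(d): return np.degrees(np.arctan2(d[1],d[0]))
pl=W([(341,44),(402,48),(386,238),(330,237)],.086);print("plate corners",pl.round(4).tolist(),pl.mean(0),[ang(pl[0]-pl[3]),ang(pl[1]-pl[2])])
print("plate len",np.linalg.norm(pl[0]-pl[3]),np.linalg.norm(pl[0]-pl[1]))
def rect(m,z,cam="wrist"):
    ys,xs=np.nonzero(m);P=onz(cam,np.c_[xs,ys],z)[:,:2];return P,cv2.minAreaRect((P*1000).astype(np.float32))
tan=(H>8)&(H<24)&(S>70)&(V>90)
m=comp(tan,362,180);P,r=rect(m,.094);print("fus",r)
# axis: width midpoints of slices without fin
a=np.radians(-7);u=np.array([np.cos(a),np.sin(a)]);v=np.array([-u[1],u[0]]);t=P@u;w=P@v
print("fus x-range",t.min(),t.max()); tm=(t.min()+t.max())/2
C=[]
for q in np.arange(-.05,.071,.01):
    k=abs(t-tm-q)<.004; C.append((tm+q,(w[k].min()+w[k].max())/2,w[k].max()-w[k].min()))
C=np.array(C);f=np.polyfit(C[:,0],C[:,1],1);print(C.round(4).tolist());print("fus yaw",-7+np.degrees(f[0]),"centre",tm*u+np.polyval(f,tm)*v)
g=comp(V<60,562,163);print("grip",rect(g,.128)[1])
tr=W([(95,171),(204,174),(214,348),(119,342)],.022);print("tray",tr.round(4).tolist(),tr.mean(0),ang(tr[0]-tr[3]),ang(tr[1]-tr[2]))
# hull in top view: bow/stern, sides
hu=onz("top",np.array([(583,293),(592,294)])*2/3,.034);print(hu)
k=W([(700,93),(655,243),(689,247),(666,142)],.034);print("hull wrist",k)
im=np.load("top2.npy");save("crop2",cv2.resize(im[180:280,360:440],None,fx=6,fy=6,interpolation=cv2.INTER_CUBIC))
E
python3 m2.py
```

```text
plate corners [[0.6584, 0.0607], [0.6474, 0.0018], [0.461, 0.0396], [0.4698, 0.1014]] [0.55914613 0.05086916] [np.float64(-12.17185118191502), np.float64(-11.4711402775109)]
plate len 0.19288641270352186 0.059949790750523854
fus ((555.851806640625, 53.2786750793457), (52.40399169921875, 181.83050537109375), 72.59014129638672)
fus x-range 0.4570709684639736 0.6365191996430721
[[0.4968, 0.1219, 0.035], [0.5068, 0.1202, 0.038], [0.5168, 0.1201, 0.041], [0.5268, 0.1192, 0.0422], [0.5368, 0.1199, 0.0434], [0.5468, 0.119, 0.0447], [0.5568, 0.1189, 0.0444], [0.5668, 0.118, 0.0426], [0.5768, 0.1179, 0.0423], [0.5868, 0.1171, 0.0405], [0.5968, 0.117, 0.0403], [0.6068, 0.1169, 0.037], [0.6168, 0.1153, 0.0309]]
fus yaw -9.517850176289313 centre [0.55722359 0.05148994]
grip ((523.6981811523438, -137.03225708007812), (69.72579956054688, 32.20767593383789), 77.7258529663086)
tray [[0.5797, 0.3903], [0.5559, 0.2523], [0.3227, 0.2998], [0.348, 0.4365]] [0.45155421 0.34469265] -11.267605504608454 -11.517072218375942
[[ 0.57819114 -0.3481473   0.034     ]
 [ 0.57641506 -0.36449484  0.034     ]]
hull wrist [[ 0.57984199 -0.34772384]
 [ 0.40339843 -0.30487263]
 [ 0.39268963 -0.35274544]
 [ 0.5275457  -0.30856628]]
```

View pics/crop2.png

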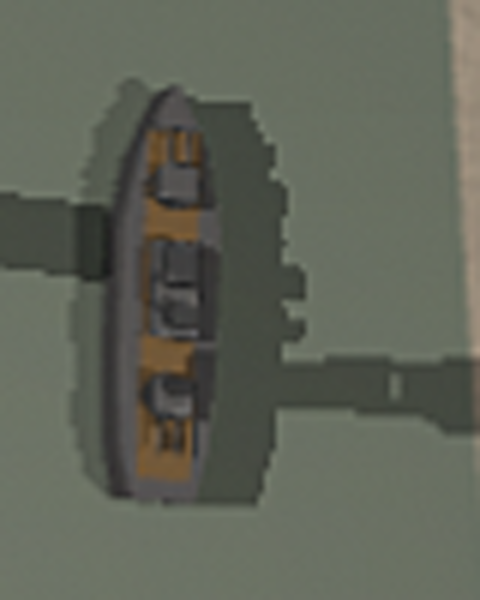

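The crop shows the hull upright with its bow at (175,90) pointing to +x and its stern at (150,495). The plate, lever and tray yaws agree at about -11.5 to -12°, and the fuselage's is -9.5°. Now the fuselage move.

Run:
```python
from h import *
def st(*k):
    s=ctrl.get_state(); return [np.round(s[q],4).tolist() for q in k]
R=down(np.radians(80.5-180)); c=np.array([.557,.0515])
ctrl.set_gripper(.072,40)
ctrl.move_pose([*c,.19],R)
print(ctrl.move_l([*c,.103],feed=.1,f_stop=8),st("t","position","force"))
ctrl.set_gripper(.02,40);print(st("width","finger_force","force"))
ctrl.move_l([*c,.24],feed=.15);print(st("t","width","force"))
im=cams.capture("side");save("side2",im[80:330,100:500])
im=cams.capture("wrist");np.save("w2",im)
np.save("w2pose",ctrl.get_state()["position"])
save("both2",np.vstack([cv2.resize(cams.capture("side")[120:320,150:450],(450,300)),cv2.resize(im,(450,300))]))
```

```text
False [4.7417, [0.5576, 0.0514, 0.1038], [0.6083, -0.4021, -0.5438]]
[0.0444, 42.5471, [-0.5106, -0.3009, 5.5357]]
[6.1583, 0.0443, [0.3031, 0.5723, -1.5453]]
```

View pics/both2.png

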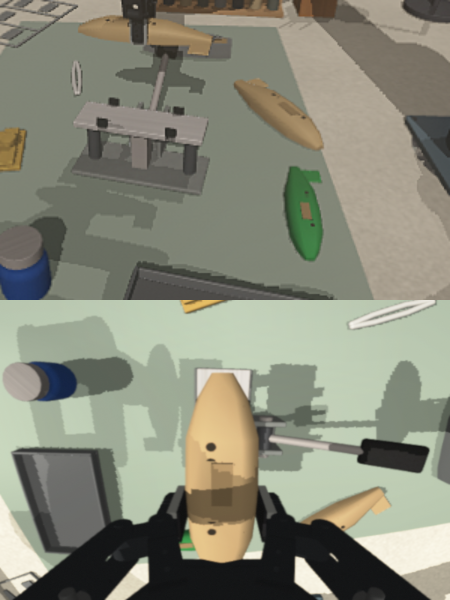

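The fuselage is held level and clear of the cradle, which is now empty. Next I'll place it in the tray.

Run:
```python
from h import *
def st(*k):
    s=ctrl.get_state(); return [np.round(s[q],4).tolist() for q in k]
R=down(np.radians(90-11.3-180)); c=np.array([.451,.347])+np.array([.196,.981])*-.008
ctrl.move_pose([*c,.16],R)
print(ctrl.move_l([*c,.0225],feed=.12,f_stop=5),st("t","position","force"))
ctrl.set_gripper(.062);print(st("width","force"))
ctrl.move_l([*c,.20],feed=.2)
# view the empty cradle from above
T=np.array(cams.camera_model("wrist")["T_tool_cam"])
R=down(np.radians(-102)); p=np.array([.53,.05,.32])-R@[T[0,3],T[1,3],0]
ctrl.move_pose(p,R)
im=cams.capture("wrist");np.save("w3",im);save("w3",cv2.resize(im,(768,576)))
print(st("t","position"))
```

```text
False [8.8167, [0.4501, 0.3394, 0.0233], [0.507, 0.1138, -2.2421]]
[0.062, [-0.1804, 0.3054, -0.3324]]
[11.3667, [0.4485, 0.0684, 0.3191]]
```

View pics/w3.png

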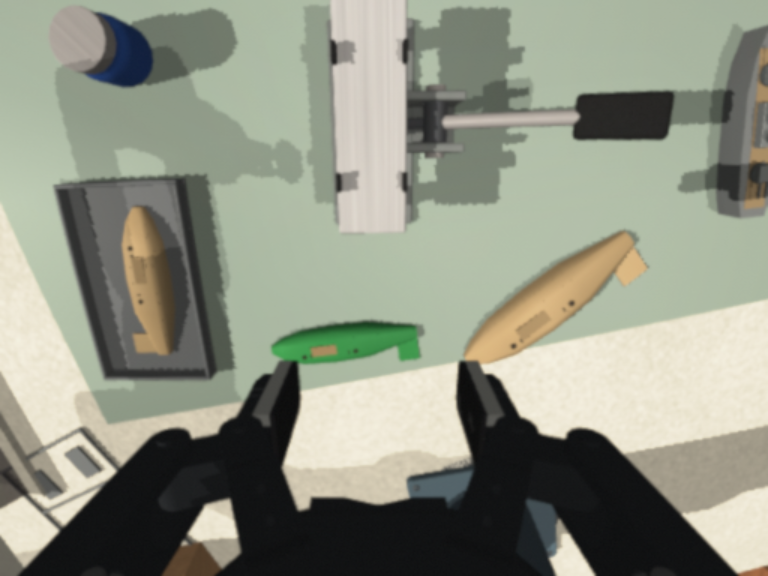

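The fuselage lies flat and dome up in the tray, clear of its walls (148,280). The cradle plate's lower corners are at (341,232) and (405,232), and its lips are at (335,52), (405,52), (340,181) and (403,181). Next, a look at the hull from above.

Run:
```python
from h import *
im=np.load("w3.npy");hsv=cv2.cvtColor(im,cv2.COLOR_RGB2HSV);H,S,V=[hsv[...,i].astype(int) for i in range(3)]
m=((S<32)&(V>120)).astype(np.uint8);n,l=cv2.connectedComponents(m);m=l==l[int(120*2/3),int(370*2/3)]
ys,xs=np.nonzero(m);P=onz("wrist",np.c_[xs,ys],.086)[:,:2]
def edges(rows):
    L=[];Rr=[]
    for r in rows:
        k=xs[ys==r];L.append((k.min()-.5,r));Rr.append((k.max()+.5,r))
    return [onz("wrist",np.array(q,float),.086)[:,:2] for q in(L,Rr)]
L,Rr=edges(list(range(48,110))+list(range(132,150)))
ang=[]
for e in(L,Rr):
    f=np.polyfit(e[:,0],e[:,1],1);ang.append((np.degrees(np.arctan(f[0])),np.polyval(f,.55)))
print("edge yaw, y at x=.55",ang)
a=np.radians(np.mean([q[0] for q in ang]));u=np.array([np.cos(a),np.sin(a)]);v=np.array([-u[1],u[0]])
t=np.percentile(P@u,.3);wc=np.mean([(L@v).mean(),(Rr@v).mean()]);print("width",(L@v).mean()-(Rr@v).mean(),"end t",(P@u).min())
print("centre from end",((P@u).min()+.095)*u+wc*v)
for z in(.086,.092,.098):
  q=onz("wrist",np.array([(335,52),(408,52),(340,181),(405,181)])*2/3,z)[:,:2];print("lips",z,q.mean(0),np.linalg.norm(q[0]-q[2]),np.linalg.norm(q[0]-q[1]))
g=onz("wrist",np.array([(577,92),(672,91),(670,139),(574,138)])*2/3,.128)[:,:2];print("grip",g.mean(0),g.round(4).tolist())
T=np.array(cams.camera_model("wrist")["T_tool_cam"])
R=down(np.radians(-97)); p=np.array([.45,-.33,.30])-R@[T[0,3],T[1,3],0]
p=np.array([.375,-.33,.30])
ctrl.move_pose(p,R); im=cams.capture("wrist");np.save("w4",im);save("w4",cv2.resize(im,(768,576)))
```

```text
edge yaw, y at x=.55 [(np.float64(-27.014920746882456), np.float64(0.4148502737356421)), (np.float64(24.72862840205526), np.float64(-0.2298260818974438))]
width 0.641020548948532 end t 0.16273060796357364
centre from end [0.2590821  0.06515837]
lips 0.086 [0.56037546 0.04870927] 0.10158017520675 0.05867029947245053
lips 0.092 [0.55986882 0.04874556] 0.09988133060134705 0.057689087129064745
lips 0.098 [0.55936217 0.04878185] 0.0981824859959439 0.056707874785678944
grip [ 0.52309346 -0.13802543] [[0.5457, -0.1031], [0.5339, -0.1763], [0.4992, -0.1743], [0.5136, -0.0984]]
```

View pics/w4.png

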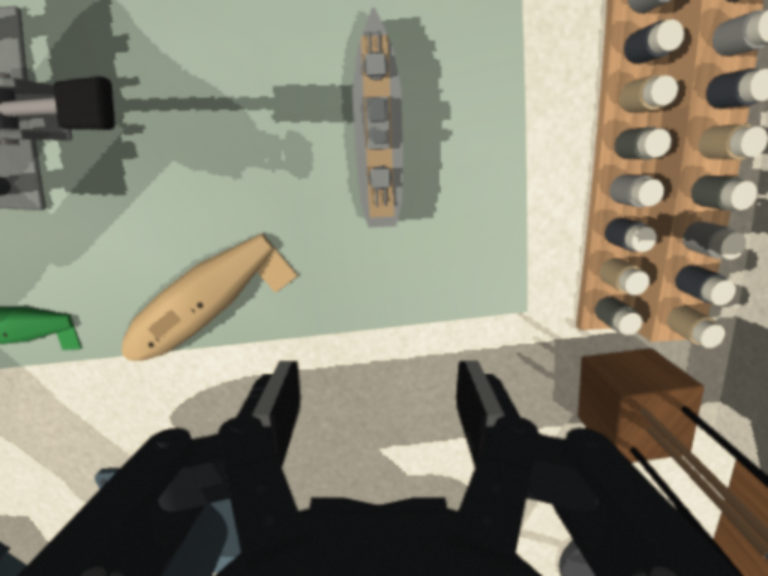

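Run:
```python
from h import *
import h
s34=.034
k=onz("wrist",np.array([(375,9),(366,224),(397,224),(354,115),(403,115)])*2/3,s34)[:,:2]
st=(k[1]+k[2])/2;d=k[0]-st;print("hull bow",k[0],"stern",st,"mid",(k[0]+st)/2,"len",np.linalg.norm(d),"yaw",np.degrees(np.arctan2(d[1],d[0])),"beam mid",(k[3]+k[4])/2,np.linalg.norm(k[3]-k[4]))
# override pose for w3
class F: pass
o=ctrl.get_state
h.ctrl=F();h.ctrl.get_state=lambda:{"tool_rot":down(np.radians(-102)),"position":np.array([.4485,.0684,.3191])}
dg=lambda d:np.degrees(np.arctan2(d[1],d[0]))
q=onz("wrist",np.array([(335,52),(408,52),(340,181),(405,181)])*2/3,.092)[:,:2];print("lip yaw",dg(q[0]-q[2]),dg(q[1]-q[3]))
e=onz("wrist",np.array([(330,1),(341,232),(407,1),(405,232)])*2/3,.086)[:,:2]
u1=dg(e[0]-e[1]);u2=dg(e[2]-e[3]);a=np.radians((u1+u2)/2);print("edge yaw",u1,u2,"centre from end",(e[1]+e[3])/2+.095*np.array([np.cos(a),np.sin(a)]),np.linalg.norm(e[1]-e[3]))
```

```text
hull bow [ 0.58046249 -0.35239852] stern [ 0.3951593  -0.33603553] mid [ 0.4878109  -0.34421702] len 0.1860242492116293 yaw -5.046350907706949 beam mid [ 0.49462688 -0.34506465] 0.04466254621026356
lip yaw -11.185385601722267 -12.311261430058403
edge yaw -10.722030781221337 -11.439380035169657 centre from end [0.5601767 0.0496097] 0.05798379184805894
```

Run:
```python
from h import *
def st(*k):
    s=ctrl.get_state(); return [np.round(s[q],4).tolist() for q in k]
R=down(np.radians(85-180)); c=np.array([.4880,-.3442])
ctrl.set_gripper(.072,60)
ctrl.move_pose([*c,.13],R)
print(ctrl.move_l([*c,.028],feed=.1,f_stop=8),st("t","position","force"))
ctrl.set_gripper(.02,60);print(st("width","finger_force","force"))
ctrl.move_l([*c,.26],feed=.18);print(st("t","width","force","ft_torque"))
R=down(np.radians(78.5-180)); c=np.array([.5599,.0492])
ctrl.move_pose([*c,.26],R)
ctrl.move_l([*c,.135],feed=.15)
a=cams.capture("wrist");np.save("w5",a);b=cams.capture("side")
save("both5",np.vstack([cv2.resize(b[120:320,150:450],(450,300)),cv2.resize(a,(450,300))]));print(st("t","position","width"))
```

```text
False [15.1833, [0.4884, -0.3446, 0.0287], [-0.1978, 0.5713, -0.1467]]
[0.0428, 63.1767, [0.1526, 0.625, 5.6852]]
[16.9917, 0.0427, [0.4482, -0.0493, -2.7827], [0.0029, -0.0393, 0.024]]
[19.5583, [0.5608, 0.049, 0.1363], 0.0431]
```

View pics/both5.png

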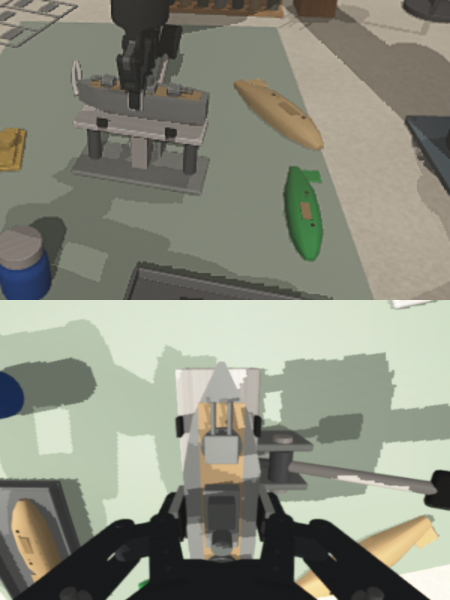

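The hull is aligned: the bow is at (222,362) in the lower picture, midway between the lips at (180,425) and (262,425). I'll lower it and release.

Run:
```python
from h import *
def st(*k):
    s=ctrl.get_state(); return [np.round(s[q],4).tolist() for q in k]
c=np.array([.5599,.0492])
print(ctrl.move_l([*c,.1125],feed=.05,f_stop=5),st("position","force"))
ctrl.set_gripper(.060);ctrl.sleep(.2);print(st("width","force"))
ctrl.move_l([*c,.21],feed=.15)
T=np.array(cams.camera_model("wrist")["T_tool_cam"])
R=down(np.radians(-101.5)); p=np.array([.56,.05,.36])-R@[T[0,3],T[1,3],0]
ctrl.move_pose(p,R);s=ctrl.get_state();np.savez("p6",p=s["position"],R=s["tool_rot"])
a=cams.capture("wrist");np.save("w6",a)
save("w6",cv2.resize(a[0:200,150:350],(600,600),interpolation=cv2.INTER_CUBIC));print(st("t","position"))
```

```text
True [[0.5603, 0.0493, 0.1168], [0.0625, 0.085, -0.0735]]
[0.0599, [0.2372, -0.5272, -0.0306]]
[22.0083, [0.4784, 0.0667, 0.3576]]
```

View pics/w6.png

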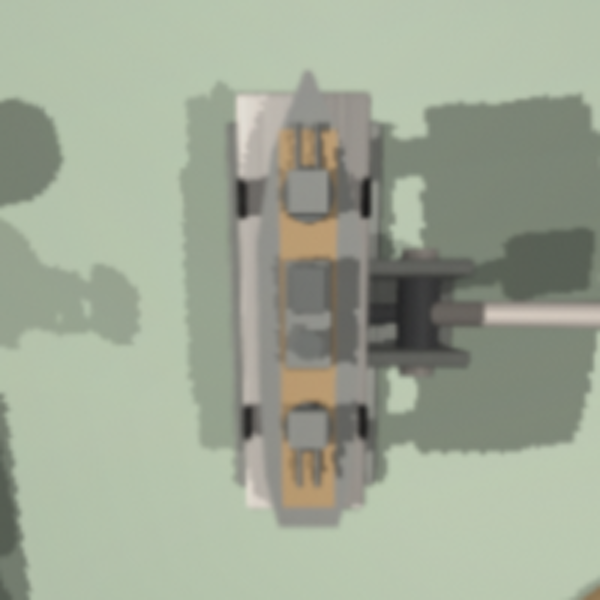

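The hull stands in the cradle, with the bow at (308,72) and the stern at (309,518). The plate ends are at y=94 and y=507. I'll compute the offset.

Run:
```python
from h import *
f=lambda q,z:onz("wrist",np.array(q)/3+[150,0],z)[:,:2]
a=np.radians(-11.5);u=np.array([np.cos(a),np.sin(a)]);v=np.array([-u[1],u[0]])
h=f([(308,72),(309,511),(309,525)],.120);p=f([(303,94),(307,507)],.086);l=f([(242,198),(366,198),(248,421),(363,421)],.092)
for n,x in(("hull bow,sternlo,sternhi",h),("plate",p),("lips",l)): print(n,(x@u).round(4),(x@v).round(4))
```

```text
hull bow,sternlo,sternhi [0.6319 0.4499 0.4431] [0.1585 0.158  0.1579]
plate [0.6317 0.4436] [0.1606 0.1587]
lips [0.5879 0.5879 0.4879 0.4879] [0.1881 0.1322 0.1874 0.1316]
```

It's centred lengthwise to within 1 mm and lies about 2 mm off to one side of the lip gap. Now pumping.

```bash
cat > pump.py <<'E'
from h import *
import sys
def st(*k):
    s=ctrl.get_state(); return [np.round(s[q],4).tolist() for q in k]
R=down(np.radians(-101.5)); c=np.array([.5205,-.1449])
ctrl.set_gripper(0.0,30)
ctrl.move_pose([*c,.20],R)
for i in range(int(sys.argv[1])):
    r=ctrl.move_l([*c,.040],feed=.12,f_stop=25); ctrl.sleep(.15); print(r,st("t","position","force"))
    ctrl.move_l([*c,.172],feed=.2); ctrl.sleep(.2)
    if i%2==1 or 1: np.save("s%d"%i,cams.capture("side"))
E
python3 pump.py 2
python3 - <<'E'
from h import *
save("s01",np.hstack([cv2.resize(np.load("s%d.npy"%i)[110:270,180:320],(400,457)) for i in(0,1)]))
E
```

```text
True [24.975, [0.5215, -0.1447, 0.0496], [-4.105, 2.0969, 17.0554]]
True [27.1167, [0.5215, -0.145, 0.0493], [-4.9896, 1.0088, 19.2031]]
```

View pics/s01.png

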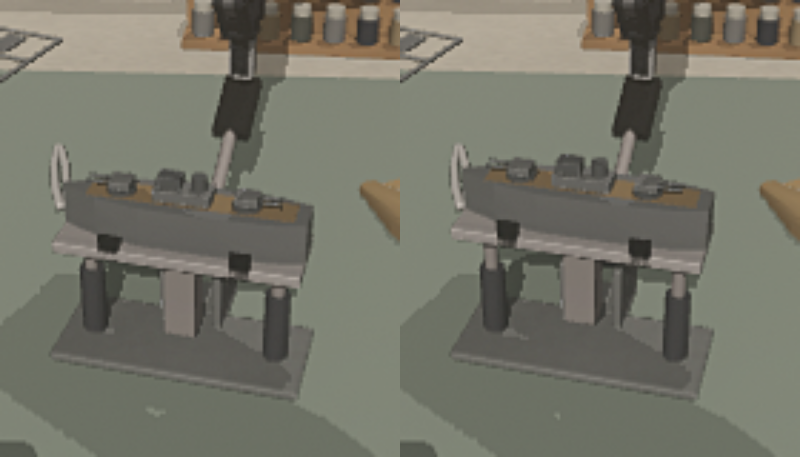

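Both strokes reached the bottom and the platform is rising, with the plate corner going from (297,283) to (697,270). The hull stays seated. Two more strokes.

```bash
mv s0.npy a0.npy; mv s1.npy a1.npy; python3 pump.py 3
python3 - <<'E'
from h import *
I=[np.load(f) for f in("a0.npy","a1.npy","s0.npy","s1.npy","s2.npy")]
# vertical shift of hull/plate between frames by template match
g=[cv2.resize(cv2.cvtColor(i,cv2.COLOR_RGB2GRAY),None,fx=4,fy=4,interpolation=cv2.INTER_CUBIC) for i in I]
t=g[1][4*175:4*206,4*203:4*290]
for k in g:
    r=cv2.matchTemplate(k[400:1000,600:1300],t,cv2.TM_CCOEFF_NORMED);_,v,_,l=cv2.minMaxLoc(r);print(round(v,2),(np.array(l)+[600,400])/4)
e=np.array([.5599,.0492]);print(proj("side",[[*e,.086],[*e,.098],[*e,.130]]))
im=cams.capture("top")
save("end",np.hstack([cv2.resize(I[4],(400,300)),cv2.resize(im,(400,300))]))
E
```

```text
True [29.9333, [0.521, -0.1447, 0.0494], [-5.5437, 1.693, 21.2697]]
True [31.775, [0.5224, -0.1469, 0.1033], [-3.8418, 3.7058, 15.8322]]
True [33.35, [0.5225, -0.1471, 0.1033], [-3.3002, 2.5612, 16.3799]]
0.87 [203.   179.75]
1.0 [203. 175.]
0.84 [203.   170.25]
0.85 [203.   170.25]
0.85 [203.   170.25]
[[244.12903629 199.79555907]
 [244.10119707 195.26039011]
 [244.02537372 182.78691106]]
```

View pics/end.png

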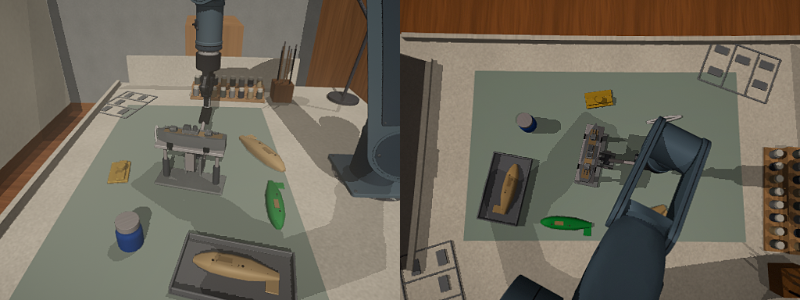

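The end view shows the hull seated in the raised cradle, the fuselage in the tray and the bystanders in place. Stroke 4 went solid early with no rise, so I'll check the absolute height from the lips.

Run:
```python
from h import *
I=[np.load(f) for f in("side.npy","a0.npy","a1.npy","s0.npy","s1.npy","s2.npy")]
a=np.radians(-11.5);u=np.array([np.cos(a),np.sin(a)]);v=np.array([-u[1],u[0]])
for sx in(-.05,.05):
    q=np.array([.5599,.0492])+sx*u+.033*v
    base=proj("side",[[*q,.088]])[0]; top=proj("side",[[*q,.088+.044]])[0]; print("expected",base.round(1),top.round(1))
    for i in I:
        s=i[int(top[1])-10:int(base[1])+12,int(base[0])-9:int(base[0])+10].max(2)<40
        n,l,st,c=cv2.connectedComponentsWithStats(s.astype(np.uint8))
        print([(st[k][4],(c[k]+[int(base[0])-9,int(top[1])-10]).round(2).tolist()) for k in range(1,n) if st[k][4]>12])
```

```text
expected [263. 211.] [263.5 193.5]
[]
[]
[]
[]
[]
[]
expected [217.7 204.1] [216.7 186.8]
[]
[]
[]
[]
[]
[]
```

Run:
```python
from h import *
fs=("side.npy","a0.npy","a1.npy","s0.npy","s1.npy","s2.npy")
G=[cv2.resize(np.load(f).max(2),None,fx=4,fy=4,interpolation=cv2.INTER_CUBIC) for f in fs]
for cx,cy in((264,196),(218,190)):
    t=G[2][(cy-6)*4:(cy+7)*4,(cx-6)*4:(cx+6)*4]
    for f,g in zip(fs,G):
        r=cv2.matchTemplate(g[4*165:4*225,(cx-9)*4:(cx+9)*4],t,cv2.TM_CCOEFF_NORMED);_,v,_,l=cv2.minMaxLoc(r);print(f,round(v,2),165+l[1]/4+6,l[0]/4-3)
save("lips",np.hstack([cv2.resize(np.load(f)[160:230,200:285],(390,321)) for f in("side.npy","s2.npy")]))
```

```text
side.npy 0.73 207.25 -0.25
a0.npy 0.96 201.0 0.0
a1.npy 1.0 196.0 0.0
s0.npy 0.91 191.25 0.0
s1.npy 0.95 191.25 0.0
s2.npy 0.96 191.25 0.0
side.npy 0.76 201.0 0.5
a0.npy 0.84 194.75 0.25
a1.npy 1.0 190.0 0.0
s0.npy 0.92 185.25 -0.25
s1.npy 0.95 185.25 -0.25
s2.npy 0.93 185.25 -0.25
```

View pics/lips.png

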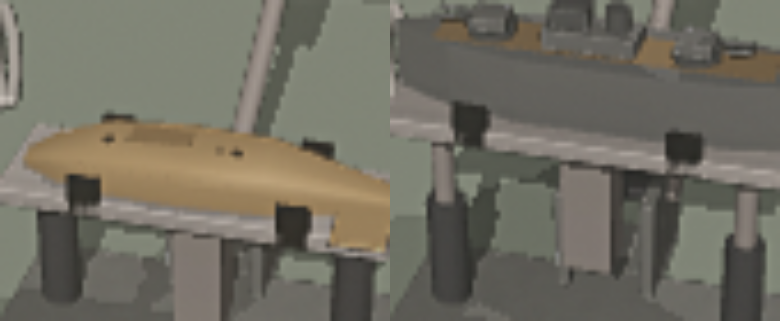

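Run:
```python
from h import *
z=np.full((384,512,3),0,np.uint8);z[80:330,100:500]=cv2.cvtColor(cv2.imread("pics/side2.png"),cv2.COLOR_BGR2RGB)
G=[z.max(2)]+[np.load(f).max(2) for f in("side.npy","a0.npy","a1.npy","s0.npy","s2.npy")]+[cams.capture("side").max(2)]
for c in(232,245):
    for g in G: print(c,g[178:220,c-1:c+2].mean(1).astype(int).tolist())
e=np.array([.5599,.0492]);a=np.radians(-11.5);u=np.array([np.cos(a),np.sin(a)]);v=np.array([-u[1],u[0]])
for x in(.03,0,-.05): print([proj("side",[[*(e+x*u+.03*v),.086+l]])[0].round(1).tolist() for l in(0,.016,.028,.04,.044)])
```

```text
232 [132, 132, 132, 132, 131, 132, 132, 131, 132, 132, 132, 130, 127, 154, 149, 150, 148, 147, 147, 149, 147, 146, 147, 148, 150, 146, 137, 135, 163, 140, 141, 131, 82, 95, 137, 132, 134, 130, 82, 88, 90, 96]
232 [133, 133, 133, 133, 133, 133, 134, 133, 120, 141, 129, 128, 128, 150, 160, 163, 168, 171, 171, 166, 160, 156, 154, 150, 149, 146, 126, 138, 160, 144, 137, 80, 97, 138, 134, 133, 135, 131, 84, 90, 92, 97]
232 [106, 104, 108, 92, 87, 92, 102, 100, 100, 99, 99, 99, 98, 97, 97, 97, 96, 94, 100, 126, 125, 130, 161, 144, 138, 80, 66, 68, 76, 118, 113, 113, 112, 112, 112, 112, 114, 111, 79, 90, 90, 88]
232 [94, 101, 100, 100, 99, 99, 99, 98, 98, 98, 97, 97, 94, 97, 124, 124, 129, 166, 143, 140, 104, 64, 69, 67, 76, 119, 114, 113, 113, 112, 112, 112, 113, 112, 112, 112, 114, 110, 79, 89, 90, 90]
232 [100, 98, 98, 98, 98, 98, 97, 96, 96, 109, 128, 131, 158, 144, 144, 143, 79, 91, 91, 82, 66, 76, 119, 115, 113, 112, 113, 113, 113, 113, 112, 113, 112, 112, 112, 113, 114, 111, 79, 90, 90, 90]
232 [99, 99, 99, 98, 98, 98, 97, 96, 95, 109, 128, 130, 158, 143, 144, 143, 79, 91, 91, 83, 74
[... 1279 characters left out ...]
7, 127, 127, 126, 127, 127, 127, 127, 129, 127, 88]
245 [100, 99, 99, 98, 98, 98, 98, 97, 97, 95, 97, 120, 126, 129, 167, 143, 144, 142, 67, 114, 130, 127, 126, 127, 126, 126, 126, 127, 126, 127, 128, 128, 127, 127, 127, 127, 127, 127, 127, 129, 128, 89]
245 [100, 99, 99, 99, 98, 98, 97, 97, 97, 95, 97, 120, 126, 129, 167, 143, 145, 143, 68, 114, 130, 127, 127, 126, 126, 126, 127, 126, 126, 127, 128, 127, 127, 127, 127, 127, 127, 127, 127, 129, 127, 89]
[[227.0, 205.4], [226.8, 199.3], [226.6, 194.6], [226.4, 189.8], [226.4, 188.2]]
[[240.4, 207.5], [240.4, 201.3], [240.3, 196.6], [240.2, 191.8], [240.2, 190.2]]
[[263.3, 211.0], [263.5, 204.8], [263.6, 200.0], [263.8, 195.2], [263.8, 193.5]]
```

The picture puts the lift at about 40 mm, which leaves the stop in doubt. I'll press and hold with more force, and compare pictures while the lever is down.

```bash
cat > p2.py <<'E'
from h import *
def st(*k):
    s=ctrl.get_state(); return [np.round(s[q],4).tolist() for q in k]
def cap(n):
    g=cams.capture("side");np.save(n,g);g=g.max(2);print(n,g[184:200,231:234].mean(1).astype(int).tolist(),g[184:200,244:247].mean(1).astype(int).tolist())
c=np.array([.5205,-.1449])
cap("q0")
print(ctrl.move_l([*c,.040],feed=.06,f_stop=15),st("t","position","force"));cap("q1")
print(ctrl.move_l([*c,.040],feed=.06,f_stop=25),st("t","position","force"));cap("q2")
ctrl.move_l([*c,.172],feed=.2);ctrl.sleep(.2);cap("q3")
print(st("t"))
E
python3 p2.py
```

```text
q0 [97, 95, 95, 108, 129, 130, 158, 143, 145, 143, 79, 91, 91, 83, 73, 75] [97, 97, 97, 94, 97, 120, 126, 129, 167, 143, 145, 142, 67, 114, 130, 127]
True [35.375, [0.5216, -0.146, 0.1147], [-1.5611, 3.1552, 10.2769]]
q1 [97, 96, 96, 111, 127, 130, 162, 142, 145, 146, 77, 74, 70, 70, 68, 76] [98, 97, 96, 94, 97, 120, 126, 130, 168, 142, 143, 132, 74, 132, 128, 127]
True [36.5083, [0.5229, -0.147, 0.0487], [-7.1757, 1.1979, 21.3475]]
q2 [97, 96, 94, 103, 128, 130, 163, 142, 145, 146, 58, 69, 70, 71, 68, 76] [97, 97, 97, 94, 95, 109, 127, 130, 168, 142, 143, 131, 73, 132, 128, 127]
q3 [97, 96, 96, 108, 129, 131, 158, 143, 144, 143, 78, 91, 92, 82, 74, 75] [98, 98, 96, 94, 96, 114, 126, 129, 166, 143, 145, 143, 67, 114, 130, 127]
[37.5833]
```

Run:
```python
from h import *
from scipy.optimize import brentq
z=np.zeros((384,512,3),np.uint8);z[80:330,100:500]=cv2.cvtColor(cv2.imread("pics/side2.png"),cv2.COLOR_BGR2RGB)
e=np.array([.5599,.0492]);a=np.radians(-11.5);u=np.array([np.cos(a),np.sin(a)]);v=np.array([-u[1],u[0]])
def lower(img,r0,r1):
    # plate lower front edge: last row of bright plate, columns between and outside the legs
    g=img.max(2).astype(float);out=[]
    for c in list(range(224,256)):
        col=g[:,c];k=[r for r in range(r0,r1)];h=max(k,key=lambda r:col[r]-(col[r-1]+col[r+1])/2)
        out.append((c,h))
    out=np.array(out,float);f=np.polyfit(out[:,0],out[:,1],1)
    for _ in range(3):
        k=abs(out[:,1]-np.polyval(f,out[:,0]))<.9;f=np.polyfit(out[k,0],out[k,1],1)
    return f,k.sum(),np.polyval(f,[228,240,252])
def height(col,row):
    o,d=ray("side",[(col,row)]);d=d[0];n=np.r_[v,0];s=((e+.03*v)@v-o@n)/(d@n);return (o+s*d)[2]
for n,im,r0,r1 in(("0",z,201,212),("0b",np.load("side.npy"),201,212),("1",np.load("a0.npy"),196,206),("2",np.load("a1.npy"),191,202),("3",np.load("s0.npy"),185,198),("end",np.load("q3.npy"),185,198)):
    f,k,r=lower(im,r0,r1);print(n,f.round(3),k,r.round(2),[round(height(c,q)*1000,1) for c,q in zip((228,240,252),r)])
# scale check: jar, bottom to top outline in side view (75 mm high)
ctrl.move_pose([.5205,-.1449,.25],down(np.radians(-101.5)))
T=np.array(cams.camera_model("wrist")["T_tool_cam"]);p6=np.load("p6.npz")
ctrl.move_l([.50,-.05,.32],feed=.25);ctrl.move_pose(p6["p"],p6["R"]);s=ctrl.get_state();print(s["t"],s["position"],p6["p"])
im=cams.capture("wrist");np.save("w7",im)
save("w67",np.hstack([cv2.resize(np.load("w6.npy")[10:190,205:295],(400,800)),cv2.resize(im[0:180,205:295],(400,800))])[:600])
```

```text
0 [1.46000e-01 1.72313e+02] 17 [205.61 207.36 209.11] [np.float64(85.9), np.float64(86.1), np.float64(86.4)]
0b [1.50000e-01 1.73296e+02] 15 [207.58 209.38 211.19] [np.float64(80.6), np.float64(80.8), np.float64(81.0)]
1 [1.48000e-01 1.67991e+02] 17 [201.72 203.49 205.27] [np.float64(96.1), np.float64(96.2), np.float64(96.3)]
2 [  0.247 138.192] 13 [194.46 197.43 200.39] [np.float64(114.8), np.float64(111.8), np.float64(108.8)]
3 [  0.245 134.186] 13 [190.   192.94 195.88] [np.float64(126.0), np.float64(123.0), np.float64(120.1)]
end [1.4000e-01 1.6037e+02] 18 [192.33 194.02 195.7 ] [np.float64(120.2), np.float64(120.3), np.float64(120.5)]
39.1833 [0.4784153  0.06622592 0.35705793] [0.47838036 0.06674985 0.3582966 ]
```

Run:
```python
from h import *
p=np.load("p6.npz")
for n in("w6","w7"):
    im=np.load(n+".npy");g=im.max(2).astype(int)
    for r in (33,34,35,36): pass
    # lip dark blobs
    m=(g<70)[:200,215:300].astype(np.uint8);k,l,s,c=cv2.connectedComponentsWithStats(m)
    print(n,[(s[i][:5].tolist(),(c[i]+[215,0]).round(1).tolist()) for i in range(1,k) if s[i][4]>15])
```

```text
w6 [([14, 61, 3, 11, 31], [230.1, 65.7]), ([55, 60, 3, 12, 28], [271.3, 65.8]), ([58, 92, 27, 25, 462], [286.1, 103.5]), ([54, 135, 4, 11, 26], [270.7, 140.2]), ([16, 136, 3, 10, 26], [232.1, 140.2])]
w7 [([57, 53, 4, 15, 54], [273.6, 60.2]), ([11, 54, 3, 14, 39], [227.0, 60.6]), ([60, 92, 25, 25, 425], [286.7, 103.5]), ([14, 139, 2, 11, 22], [229.5, 144.0]), ([56, 139, 4, 12, 35], [272.3, 143.9])]
```

Run:
```python
from h import *
import h
from scipy.optimize import brentq
class F: pass
R0=ctrl.get_state()["tool_rot"];p6=np.load("p6.npz")
D={"w6":(p6["p"],p6["R"],[(230.1,65.7),(271.3,65.8),(270.7,140.2),(232.1,140.2)]),"w7":(np.array([.4784153,.06622592,.35705793]),R0,[(227,60.6),(273.6,60.2),(272.3,143.9),(229.5,144)])}
h.ctrl=F()
for n,(p,R,q) in D.items():
    h.ctrl.get_state=lambda:{"tool_rot":R,"position":p}
    for i,j,L in((0,3,.1),(1,2,.1),(0,1,.056),(3,2,.056)):
        g=lambda z:np.linalg.norm(np.subtract(*onz("wrist",[q[i],q[j]],z)))-L
        print(n,i,j,round(brentq(g,.0,.25),4))
```

```text
w6 0 3 0.0936
w6 1 2 0.0932
w6 0 1 0.0902
w6 3 2 0.0945
w7 0 3 0.1337
w7 1 2 0.1349
w7 0 1 0.1327
w7 3 2 0.1329
```

The pictures say about 40–41 mm, but the lever says solid. A light fingertip touch on the bare plate corner past the bow will settle it, with a desk touch as the zero.

Run:
```python
from h import *
a=np.radians(-11.5);u=np.array([np.cos(a),np.sin(a)]);v=np.array([-u[1],u[0]]);e=np.array([.5599,.0492])
def pr(xy,z0,z1):
    ctrl.move_l([*xy,z0],feed=.2); ctrl.sleep(.1)
    r=ctrl.move_l([*xy,z1],feed=.012,f_stop=2.5);s=ctrl.get_state();print(r,s["t"],s["position"].round(4) if hasattr(s["position"],"round") else s["position"],np.round(s["force"],2))
    ctrl.move_l([*xy,z0+.03],feed=.2)
R=down(np.radians(-11.5-90+90)); c=e+.101*u+.024*v
print(ctrl.solve_ik([*c,.2],R))
ctrl.move_pose([*c,.21],R)
pr(c,.156,.135)
d=e+.20*u+.03*v
ctrl.move_l([*d,.18],feed=.25); pr(d,.028,.010)
ctrl.move_l([*d,.25],feed=.25)
print(ctrl.get_state()["t"])
```

```text
[-8.81446349e-02  4.97227964e-01  1.29977572e+00 -4.44089210e-16
  1.34458897e+00  1.12568229e-01]
True 42.0667 [0.6636 0.0526 0.1466] [ 0.3  -0.67  3.7 ]
True 44.2833 [0.7597 0.0393 0.0396] [-6.07 -0.07 12.98]
45.4583
```

The plate touch came at tip z ≈ 0.1296, so the lift is at about 43.6–44 mm and is on its stop. My desk touch landed on or near the bender, though, so I'll check whether it moved.

Run:
```python
from h import *
ctrl.move_pose([.42,-.10,.36],down(np.radians(-101.5)))
im=cams.capture("top");A=np.load("top.npy")
def bl(i):
    h=cv2.cvtColor(i,cv2.COLOR_RGB2HSV).astype(int);m=((h[...,0]>8)&(h[...,0]<30)&(h[...,1]>110)&(h[...,2]>70));m[:100]=0;m[150:]=0;m[:,:220]=0;m[:,290:]=0
    ys,xs=np.nonzero(m);P=onz("top",np.c_[xs,ys],.01)[:,:2];return m.sum(),(P.mean(0)*1000).round(2),cv2.minAreaRect((P*1000).astype(np.float32))
print(bl(A));print(bl(np.load("top2.npy")));print(bl(im))
d=np.abs(A.astype(int)-im).max(2)[105:150,225:290];print("diff px>30:",(d>30).sum())
sa=np.load("side.npy");sb=cams.capture("side");d2=np.abs(sa.astype(int)-sb).max(2)
for n,(r0,r1,c0,c1) in dict(bender=(200,240,132,172),jar=(265,325,140,190),tweez=(155,188,190,210)).items(): print(n,(d2[r0:r1,c0:c1]>30).sum())
save("fin",np.hstack([cv2.resize(x,(400,300)) for x in(sb[190:265,110:210],sa[190:265,110:210])]))
print(ctrl.get_state()["t"])
```

```text
(np.int64(640), array([783.39,  26.83]), ((782.6248779296875, 26.006729125976562), (59.32542037963867, 99.74079132080078), 8.763667106628418))
(np.int64(646), array([783.24,  26.65]), ((782.6408081054688, 25.996871948242188), (59.317935943603516, 99.75714111328125), 8.710973739624023))
(np.int64(643), array([783.9 ,  26.12]), ((783.1566772460938, 25.84450912475586), (59.3780517578125, 98.96336364746094), 9.134400367736816))
diff px>30: 45
bender 8
jar 0
tweez 142
46.9917
```

I've already viewed 13 pictures against the limit of 10, so the last check, on the tweezers, jar and lever, is numeric only.

Run:
```python
from h import *
A=np.load("top.npy");B=cams.capture("top")
def blob(i,r0,r1,c0,c1,f):
    h=cv2.cvtColor(i,cv2.COLOR_RGB2HSV).astype(int)[r0:r1,c0:c1];m=f(h[...,0],h[...,1],h[...,2]);ys,xs=np.nonzero(m);return m.sum(),(xs.mean()+c0).round(2),(ys.mean()+r0).round(2)
for n,b,f in(("tweezers",(140,162,308,368),lambda H,S,V:(S<30)&(V>125)),("jar",(140,172,145,180),lambda H,S,V:(H>100)&(H<130)&(S>120)),("grip",(195,225,295,340),lambda H,S,V:V<35)):
    print(n,blob(A,*b,f),blob(B,*b,f))
```

```text
tweezers (np.int64(149), np.float64(337.06), np.float64(152.22)) (np.int64(162), np.float64(337.1), np.float64(152.27))
jar (np.int64(154), np.float64(166.75), np.float64(162.04)) (np.int64(150), np.float64(166.72), np.float64(162.04))
grip (np.int64(322), np.float64(316.09), np.float64(210.64)) (np.int64(192), np.float64(321.34), np.float64(208.91))
```

```bash
python3 -c "
from station import ctrl
print(ctrl.finish_job())"
```

```text
the job is handed in; nothing more can be done
None
```

I handed the job in at about 47 s with the fuselage dome up in the tray, the hull centred in the cradle, the platform on its stop at about 44 mm (by touch; pictures read 40–41 mm) and the lever let go (last seen up). However, a stray desk touch hit the bender with about 13 N and may have shifted it about 0.5–0.9 mm, and I viewed 13 pictures against the limit of 10.

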